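# Close the gel casting frame, drop its kickstand and steady it for pouring

### The job

The loaded gel casting frame leans back on the stacked boxes: press its red clamp lever fully down over the plates, then, while the frame still leans there, flip its kickstand out and down until it snaps past centre against its stop. Then grip the frame, draw it upright off the boxes with its foot bar staying on its spot on the bench, and finish still holding it upright and still, ready for the gel to be poured. Leave the rack, roll, bottle and tray where they stand.

Things in the scene. Friction and masses are not known exactly. Their poses are not given: they have to be found in the camera images.
- frame: Loaded gel casting frame, 0.86 kg: green side posts with black caps, glass plates between, black rubber foot bar. 210 wide, 205 tall. Origin: middle of the foot bar's rear lower edge, on the bench; z up the posts, y to the left seen from the robot, x out of its back. In mm: foot bar x -24..0, z 0..12; posts x -8..14, |y| 84..100; plates x -3..8, back plate up to z 190, front to 176
- foot_edge (a point): Same point as the frame's origin. It leans 0.14 back at first, on this edge, its rear brace (z about 123 mm) on the boxes' front top edge; it turns about this edge. Upright, the foot bar lies flat. Its weight (centre x 6, z 108 mm) lies behind the edge: let go upright it tips back on to the boxes or, away from them, on to the lowered kickstand (lean 0.21)
- post_right (a point): Middle of the top of the right (-y) side post, frame coordinates (3, -92, 205) mm. The post below is 22 mm deep (frame x) and 16 mm wide (frame y); its front, back and outer faces are free over the top 60 mm, plates and bars meet the inner one
- post_left (a point): Middle of the top of the left (+y) side post, frame coordinates (3, 92, 205) mm; same post, with the stowed kickstand standing behind it
- clamp (a joint): Angle of the red clamp lever on its stiff hinge (friction 0.02 N m, stays where left): 0 = fully down, lying forward over the top edge of the plates; starts raised at 0.7 to 1.2; at most 1.4
- clamp_tip (a point): Top face of the red thumb pad (28 mm wide, 16 long) at the lever's end, mid width of the frame. Hinge line along frame y through frame (19.5, 0, 201) mm; this point is 40 mm from the hinge: at frame (-20.5, 0, 203) when down; opening lifts it up and back about the hinge. Lever 7 mm thick, its end 48 mm from the hinge
- kickstand (a joint): Angle of the kickstand about its pin: 0 = stowed, upright behind the left post; grows as it swings out to the frame's left and down; 1.57 = level, pointing left; 3.14 = pointing down; 3.316 = fully down at its stop. An over-centre spring drives it back to 0 below 1.6 and on to the stop above (at most 0.1 N m)
- kick_tab (a point): Middle of the tab to push it by: yellow rod 9 mm thick, 40 long, standing out to the rear from the steel leg 72 mm from the pin; this point is 24 mm off the leg's middle line. Pin at frame (23, 92, 100) mm, axis in the frame's x-z plane, to the rear and 15 degrees up. Stowed, this point is at frame (50, 92, 172) and the rod lies along frame x; it points rearward all through the swing
- kick_foot (a point): Centre of the 12 mm black rubber ball at the leg's end, 94 mm from the pin. Stowed at frame (26, 92, 194) mm; fully down at about frame (72, 76, 21): 21 mm over the bench when the frame is upright, and its ball some 5 mm clear of it while the frame leans on the boxes
- boxes: Two stacked stock boxes, lower beige, upper purple, dark lids: 110 (x) x 135 (y) x 120 mm high, full and heavy, do not move. Origin: centre of the underside; x away from the frame
- rack: Bystander: orange tube rack with capped tubes, 70 x 130 mm, 110 mm high; origin centre of the underside, z up
- roll: Bystander: white paper roll standing on end, 66 mm across, 70 mm high; origin centre of the underside
- reagent: Bystander: clear reagent bottle with blue cap, 60 mm across, 140 mm high; origin centre of the underside
- tray: Bystander: empty clear tray, 100 x 130 x 40 mm high; origin centre of the underside
Mind the look-alikes: they are no part of the job. What is shaped like the boxes but turquoise is not meant. Leave any brown look-alike of the frame alone.

How it is judged:
On the way, in this order (a step that is already met when the one before it is completed fails the run):
1. the clamp lever is fully down (value of joint clamp below 0.12 rad), for 0.2 s.
2. the kickstand is down at its stop, the frame still leaning on the boxes (value of joint kickstand above 3.2 rad and value of joint clamp below 0.12 rad and angle between frame's own z axis and vertical above 0.09 rad), for 0.2 s.
3. the frame is upright in the gripper (angle between frame's own z axis and vertical below 0.06 rad and contact force between the fingers and frame above 2 N and value of joint kickstand above 3.2 rad), for 0.2 s.
At the end, for the whole second after the job is handed in: The fingers grip the frame (over 2 N) and keep it upright within 0.06 rad and at rest, off the boxes, kickstand foot over 6 mm clear of the bench, foot bar on the bench (under 6 mm) within 30 mm of its spot; kickstand at its stop (over 3.2 rad), clamp lever down (under 0.12 rad) (all of step 3 and value of joint clamp below 0.12 rad and contact force between frame and boxes below 0.2 N and height (world z) of kick_foot above 0.012 m and height (world z) of frame below 0.006 m and distance of frame from where it was at the start of the episode below 0.03 m and linear speed of frame below 0.03 m/s and angular speed of frame below 0.2 rad/s); the arm keeps its last pose, push and grip.
It fails at once if the frame is tipped over, lifted or dragged off its spot (angle between frame's own z axis and vertical above 0.4 rad or height (world z) of frame above 0.025 m or distance of frame from where it was at the start of the episode above 0.05 m).
It fails at once if the tube rack is shifted or knocked over (distance of rack from where it was at the start of the episode above 0.025 m or angle between rack's own z axis and vertical above 0.3 rad).
It fails at once if the paper roll is shifted or knocked over (distance of roll from where it was at the start of the episode above 0.025 m or angle between roll's own z axis and vertical above 0.3 rad).
It fails at once if the reagent bottle is shifted or knocked over (distance of reagent from where it was at the start of the episode above 0.025 m or angle between reagent's own z axis and vertical above 0.3 rad).
It fails at once if the clear tray is shifted or knocked over (distance of tray from where it was at the start of the episode above 0.025 m or angle between tray's own z axis and vertical above 0.3 rad).
It also fails if it takes over 67 s, if anything falls off the work surface, if the arm or the gripper's body presses on something with over 40 N, if the wrist force passes 120 N, or if a joint passes its speed limit or range.

### The arm

A 6-joint arm with a two-finger parallel gripper is mounted at the origin on the work surface. World frame = base frame: x ahead of the robot, y to its left, z up, the work surface at z = 0. Lengths are in m, angles in rad, forces in N, time in s.
With the tool pointing down it reaches from about 0.35 to 0.875 m from the base axis. Payload 4.2 kg.
Tool frame: the origin (TCP) lies on the centre line of the jaws, within the pads' length; the fingertips stand 25 mm ahead of it and the grasp point (between the pads) lies 6 mm ahead of it; z points along the fingers, y is the line along which they close (so a half turn about z gives the same grasp; the last joint's range is limited). The gripper opens to 87 mm and grips with 3 to 60 N. Pads are 19 mm wide; open, the fingers measure 117 mm over their backs; the gripper's body (75 mm by 190 mm) begins 51 mm behind the grasp point.
Start: joints at [1.416, 0.385, 0.008, 0, -1.194, -0.259], TCP at [0.251, 0.572, 0.248] pointing down, gripper open.
Joint ranges: [-3.14, 3.14], [-1.21, 2.06], [-1.07, 1.41], [-3.16, 2.05], [-2.99, -0.16], [-3.1, 3.1]. Speed limits (rad/s): [2.79, 2.79, 3.14, 3.14, 3.14, 3.14].

### API

Orientations are given as a 3x3 rotation matrix whose columns are the frame's x, y, z axes.
In Python, from rig import * gives the robot as it stands.
- The arm moves only by the tool play_rows, never from a script. Its argument "motion" is one flat list of numbers, 5 for each row, row after row: the opening, from 0 (shut) to 1 (fully open), then the shift along the tool's x, y, z in mm, then the turn about the tool's z in degrees. A call has 1 to 8 rows; each row is the pose to reach, as a shift and turn from the pose commanded when the call began, along the tool's axes at that moment; what a row does not reach only later rows make up. A row lasts 1/8 s, in which the tool goes at most 62.5 mm and 10.7 degrees, less where a joint would pass 70% of its speed; a pose out of reach is approached as far as the arm can. A call with a gripper value outside its range is refused whole. The fingers move at their own pace and stop on an object; "grip_force" is the grip in N (left out, the last holds). Time passes only in rows, so rows that repeat a pose let the fingers close. It gives the time, the measured TCP pose, the force, the opening and the grip force at its end, in the units of the state.
- read_state(): the state, without advancing time (a new reading comes with each control period).
- snapshot(name): name is "side" or "top"; returns the picture (480x640x3 uint8, red, green, blue); there is no depth.
- calibration(name): a dict with "fovy" (degrees; the focal length in pixels is half the picture's height over the tangent of half this angle, whatever the lens; pixels are square), "cx", "cy" (the principal point, pixels), "eye" and "rotation" of the camera in the world. Camera axes: x right, y down, z forward; pixel columns grow to the right and rows downward; lengths in m; the calibration is good to about 2 mm. A picture is of the moment at which its call begins. calibration takes no time and is no camera call.
- close_job(): hands the job in; it is judged then, once.
The state is a dict: "time": time; "joint_positions": joint angles; "dq": joint speeds; "joint_efforts": joint torques, N m; "tcp_pos": TCP position; "orientation": TCP orientation; "ft_force": force on the tool from outside, world axes, zero at the start; "moment": the same for the moment, N m; "gripper_width": finger opening in m; "gripper_force": force on a finger pad.
Only numpy, scipy, OpenCV 4.12 (cv2) and the standard library are available. Lean on these libraries where they do the work, as an engineer would, in place of code of your own. Each camera call takes 0.05 s, during which the arm holds its last target. There are 200 camera calls.

## Working session

There is one attempt and no reset: what is moved stays moved. The work goes in short steps, Python scripts to look and compute and a tool call to move; the robot and the scene stay as the last step left them, time stands still between calls to the robot, and variables do not carry over. Pictures are saved under pics/ and viewed, at most 10 in all, crops included, and the job is handed in when it is done.

Besides the shell and the picture viewer there is one more tool, called after ">>>" by a JSON object that holds its "method" and its "body", one argument or row to a line. play_rows: Moves the arm, as the interface text tells. Its arguments: {"type":"object","properties":{"motion":{"type":"array","items":{"type":"number"}},"grip_force":{"type":"number"}},"required":["motion"]}

```bash
ls; mkdir -p pics; python3 - <<'E'
from rig import *
import cv2,numpy as np
for n in("side","top"):
    im=snapshot(n); cv2.imwrite(f"pics/{n}0.png",im[:,:,::-1]); print(n,calibration(n))
s=read_state();print(s)
E
```

```text
pics
side {'fovy': 48.805149349886385, 'cx': 327.04908759348126, 'cy': 246.80429802213192, 'eye': array([ 0.36763669, -0.78723811,  1.09100417]), 'rotation': array([[ 0.95169951, -0.23661802,  0.19565264],
       [-0.30685856, -0.71167403,  0.6319477 ],
       [-0.01028931, -0.661462  , -0.74990809]])}
top {'fovy': 52.193686136318824, 'cx': 322.7526825532871, 'cy': 249.7873959581039, 'eye': array([0.45760436, 0.01461989, 1.05639131]), 'rotation': array([[ 0.02295145, -0.98557438,  0.1676794 ],
       [-0.99970106, -0.0240393 , -0.00446047],
       [ 0.00842702, -0.1675269 , -0.98583149]])}
{'time': 0.1, 'joint_positions': array([ 1.41562226e+00,  3.85490332e-01,  6.77515578e-03, -3.92083959e-04,
       -1.19398393e+00, -2.58630116e-01]), 'dq': array([-0.00147697, -0.00152131,  0.00299299,  0.00130473,  0.00096334,
        0.00048647]), 'joint_efforts': array([-1.17882279e-03, -3.91690099e+01,  1.87936288e+01,  4.23197016e+00,
        1.34909997e-02, -7.52485835e-05]), 'tcp_pos': array([0.25109134, 0.57182678, 0.24657381]), 'orientation': array([[ 9.15539693e-01, -4.02227103e-01, -6.54269677e-04],
       [-4.02227613e-01, -9.15537887e-01, -1.82354180e-03],
       [ 1.34469257e-04,  1.93269023e-03, -9.99998123e-01]]), 'ft_force': array([-0.34337803,  0.28468396, -0.27943084]), 'moment': array([ 0.0031789 , -0.01260335, -0.01596273]), 'gripper_force': 0.0, 'gripper_width': 0.08684151060084622}
```

View pics/side0.png

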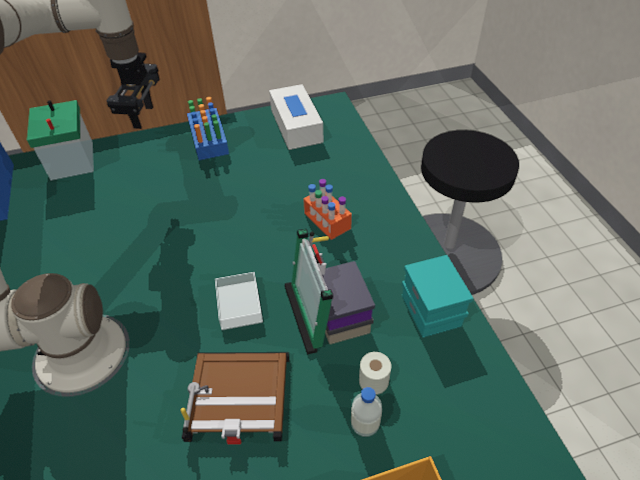

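View pics/top0.png

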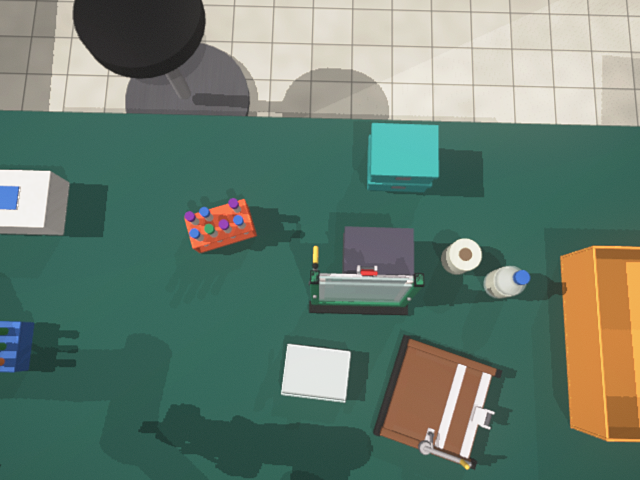

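Candidates for the frame are the green-posted frame at side (312,290), top (365,290), and the brown look-alike lying flat at side (240,395), top (440,405). The boxes could be the purple/beige stack at side (345,300) or the turquoise stack at side (437,292). I choose the green frame leaning on the purple/beige boxes, and I'll check it in one close crop.

```bash
python3 - <<'E'
import cv2,numpy as np
a=cv2.imread("pics/side0.png")[220:360,270:400]; b=cv2.imread("pics/top0.png")[215:325,295:435]
a=cv2.resize(a,(390,420),interpolation=cv2.INTER_CUBIC); b=cv2.resize(b,None,fx=2.9,fy=2.9,interpolation=cv2.INTER_CUBIC)
c=np.zeros((420,800,3),np.uint8); c[:,:390]=a; c[:b.shape[0],392:392+b.shape[1]]=b
cv2.imwrite("pics/crop0.png",c)
E
```

```text
(no output)
```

View pics/crop0.png

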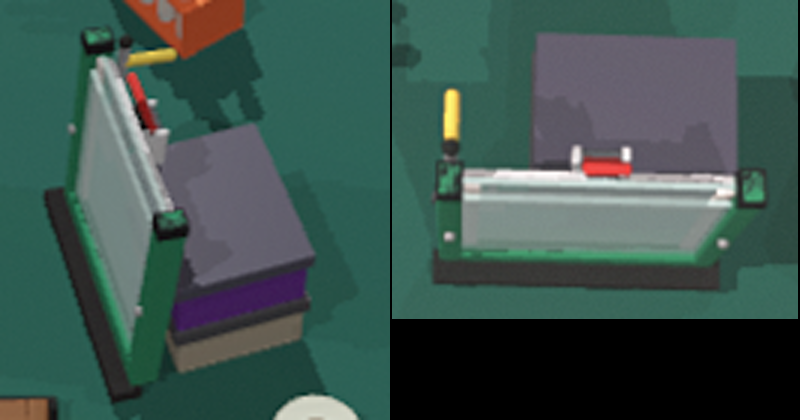

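The crop confirms the choice: green posts with black caps (top (315,277) and (419,280), side (302,233) and (327,294)), the red lever raised at top (369,272), and the stowed yellow tab at top (315,256), side (320,239).

```bash
cat > h.py <<'E'
from rig import *
import cv2,numpy as np
from scipy.optimize import least_squares
from scipy.spatial.transform import Rotation as Ro
C={n:calibration(n) for n in("side","top")}
def proj(n,p):
    c=C[n];f=240/np.tan(np.radians(c["fovy"]/2));q=c["rotation"].T@(np.asarray(p)-c["eye"])
    return np.array([c["cx"]+f*q[0]/q[2],c["cy"]+f*q[1]/q[2]])
def ray(n,uv,z):
    c=C[n];f=240/np.tan(np.radians(c["fovy"]/2));d=c["rotation"]@np.array([(uv[0]-c["cx"])/f,(uv[1]-c["cy"])/f,1])
    return c["eye"]+d*(z-c["eye"][2])/d[2]
def tri(ps,pt):
    return least_squares(lambda p:np.r_[proj("side",p)-ps,proj("top",p)-pt],[.6,0,.1]).x
def blob(im,lo,hi,box):
    x0,y0,x1,y1=box;h=cv2.cvtColor(im[y0:y1,x0:x1],cv2.COLOR_RGB2HSV);m=cv2.inRange(h,lo,hi)
    n,l,st,ce=cv2.connectedComponentsWithStats(m);k=1+np.argmax(st[1:,4]);return ce[k]+[x0,y0],st[k]+[x0,y0,0,0,0]
def FR(yaw,lean): return Ro.from_euler("zy",[yaw,lean]).as_matrix()
E
python3 - <<'E'
from h import *
S=cv2.imread("pics/side0.png")[:,:,::-1];T=cv2.imread("pics/top0.png")[:,:,::-1]
y=[blob(S,(20,130,120),(35,255,255),(295,225,345,255)),blob(T,(20,130,120),(35,255,255),(300,235,330,275))]
r=[blob(S,(0,150,90),(6,255,255),(300,235,335,275)),blob(T,(0,150,90),(6,255,255),(350,260,390,285))]
print(y,r)
cl=tri((302.3,233.3),(315,277.1));cr=tri((327,294),(419.1,279.8));tb=tri(y[0][0],y[1][0]);rd=tri(r[0][0],r[1][0])
print(cl,cr,np.linalg.norm(cl-cr),tb,rd)
for z in(.012,.003):print(ray("top",(309.1,312.6),z),ray("top",(407.6,314.7),z))
print("orig-corner side",ray("side",(285,284),.012),ray("side",(313,352),.012))
P=[((3,92,205),"side",(302.3,233.3)),((3,92,205),"top",(315,277.1)),((3,-92,205),"side",(327,294)),((3,-92,205),"top",(419.1,279.8)),((50,92,172),"side",y[0][0]),((50,92,172),"top",y[1][0]),((-24,105,0),"top",(309.1,312.6)),((-24,-105,0),"top",(407.6,314.7))]
def f(v):
    R=FR(v[2],v[3]);o=np.r_[v[:2],0]
    return np.concatenate([proj(n,o+R@np.array(p)/1000)-uv for p,n,uv in P])
s=least_squares(f,[.55,-.05,0,.14]);print(s.x,np.round(s.fun,1))
R=FR(*s.x[2:]);o=np.r_[s.x[:2],0];print("red in frame",R.T@(rd-o)*1000)
# boxes lid top corners
for uv in((344,228),(413,228),(413,272)):print(ray("top",uv,.12))
E
```

```text
[(array([320.33898305, 238.40677966]), array([312, 236,  17,   6,  59])), (array([315.        , 254.19277108]), array([313, 246,   5,  17,  83]))] [(array([316.66037736, 253.28301887]), array([313, 244,   9,  19,  53])), (array([368.19736842, 272.22368421]), array([361, 270,  16,   6,  76]))]
[0.55629442 0.02308166 0.19767876] [ 0.55649028 -0.1603268   0.19900901] 0.1834133920108396 [0.60155114 0.02462681 0.16350131] [ 0.56379774 -0.06792957  0.22472334]
[0.49978475 0.03567662 0.012     ] [ 0.50023015 -0.17293492  0.012     ]
[0.50014824 0.03585807 0.003     ] [ 0.50059748 -0.17455116  0.003     ]
orig-corner side [0.50782762 0.0350359  0.012     ] [ 0.51865151 -0.17672053  0.012     ]
[ 0.52462245 -0.06881833 -0.00358453  0.14305307] [-1.  -1.2  0.1 -1.8 -1.6 -0.4  0.9 -1.6 -1.3  1.   0.9  1.1 -0.2 -0.5
 -0.3  0. ]
red in frame [  6.7340698    0.91290332 228.01292361]
[ 0.66106023 -0.03013382  0.12      ]
[ 0.66440574 -0.16514314  0.12      ]
[ 0.57771379 -0.16445461  0.12      ]
```

>>> {"method": "play_rows", "body": {
  "motion": [1,0,0,-50,0,0.5,40,31,-100,-4,0,80,62,-100,-8,0,120,93,-100,-12,0,160,124,-100,-16,0,205,158,-100,-20,0,250,193,-100,-23.7,0,290,224,-100,-23.7],
  "grip_force": 8
}}

```text
time: 1.1
tcp_pos: [0.4271, 0.2486, 0.3473]
orientation: [[1.0, 0.0, -0.0], [0.0, -1.0, -0.0], [-0.0, 0.0, -1.0]]
ft_force: [0.8, 0.4, 0.9]
gripper_width: 0.025
gripper_force: 0.0
```

```bash
python3 - <<'E'
from h import *
s=read_state();print(s["time"],s["tcp_pos"],s["gripper_width"],s["ft_force"]);print(s["orientation"].round(4))
im=snapshot("side");cv2.imwrite("pics/side1.png",im[:,:,::-1])
u,v=proj("side",s["tcp_pos"]).astype(int);print(u,v)
c=cv2.cvtColor(im,cv2.COLOR_RGB2BGR)[max(0,v-110):v+60,max(0,u-110):u+110];cv2.imwrite("pics/c1.png",cv2.resize(c,None,fx=3,fy=3))
E
```

```text
1.1 [0.42706608 0.24860069 0.34732591] 0.024973104286728113 [0.76978725 0.39302484 0.89695458]
[[ 1.e+00  1.e-04 -4.e-04]
 [ 1.e-04 -1.e+00 -2.e-04]
 [-4.e-04  2.e-04 -1.e+00]]
217 134
```

View pics/c1.png

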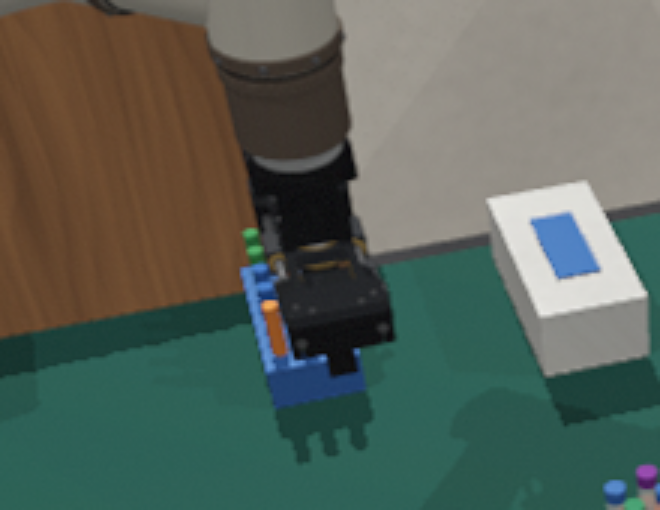

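The gripper's long side (190 mm) runs along tool y, and its fingers are about 20 mm wide in x. Next I go behind the raised lever.

>>> {"method": "play_rows", "body": {
  "motion": [0,25,45,10,0,0,52,90,10,0,0,80,140,10,0,0,110,190,10,0,0,140,245,10,0,0,165,295,10,0,0,178,317,10,0,0,178,317,10,0]
}}

```text
time: 2.15
tcp_pos: [0.605, -0.068, 0.3361]
orientation: [[1.0, -0.003, -0.002], [-0.003, -1.0, -0.0], [-0.002, 0.0, -1.0]]
ft_force: [-0.5, 1.5, -0.7]
gripper_width: 0.0006
gripper_force: 0.0
```

>>> {"method": "play_rows", "body": {
  "motion": [0,0,0,30,0,0,0,0,60,0,0,0,0,90,0,0,0,0,90,0]
}}

```text
time: 2.65
tcp_pos: [0.6028, -0.0655, 0.2451]
orientation: [[1.0, 0.001, -0.006], [0.001, -1.0, -0.0], [-0.006, 0.0, -1.0]]
ft_force: [-0.3, 0.2, 0.5]
gripper_width: 0.0004
gripper_force: 0.0
```

```bash
cat > look.py <<'E'
from h import *
import sys
t=sys.argv[1];s=read_state();print(s["time"],s["tcp_pos"].round(4),s["gripper_width"],s["ft_force"].round(1))
I={n:snapshot(n)[:,:,::-1] for n in("side","top")}
for n in I: cv2.imwrite(f"pics/{n}_{t}.png",I[n])
a=cv2.resize(I["side"][205:375,250:400],(390,442),interpolation=cv2.INTER_CUBIC); b=cv2.resize(I["top"][190:335,280:440],(408,370),interpolation=cv2.INTER_CUBIC)
c=np.zeros((442,800,3),np.uint8); c[:,:390]=a; c[:370,392:]=b
cv2.imwrite(f"pics/crop_{t}.png",c)
E
python3 look.py 2
```

```text
2.65 [ 0.6028 -0.0655  0.2451] 0.0003774178395894275 [-0.3  0.2  0.5]
```

View pics/crop_2.png

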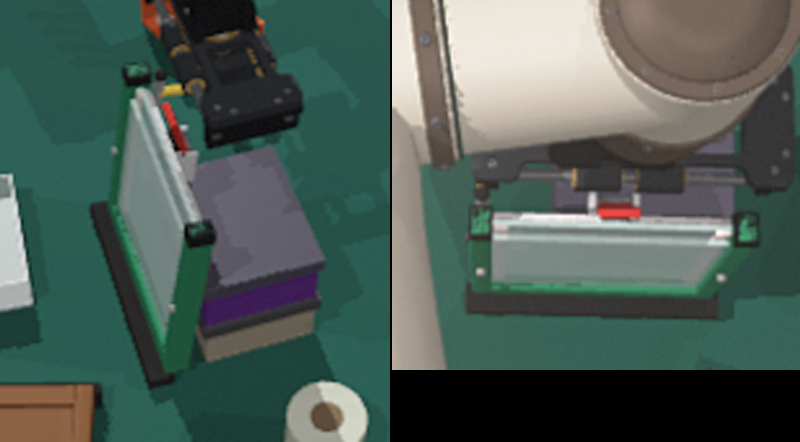

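The closed fingers stand just behind the raised red lever (top crop (618,210)), and nothing is touching. Now I sweep forward and down along the lever's arc.

>>> {"method": "play_rows", "body": {
  "motion": [0,-18,0,-3,0,0,-27,0,-5,0,0,-35,0,-5,0,0,-42,0,-4,0,0,-49,0,0,0,0,-56,0,5,0,0,-61,0,11,0,0,-65,0,16,0]
}}

```text
time: 3.75
tcp_pos: [0.5392, -0.0665, 0.2309]
orientation: [[1.0, -0.0, -0.001], [-0.0, -1.0, -0.0], [-0.001, 0.0, -1.0]]
ft_force: [-0.2, 0.3, -0.0]
gripper_width: 0.0003
gripper_force: 0.2
```

>>> {"method": "play_rows", "body": {
  "motion": [0,-2,0,2,0,0,-2,0,4,0,0,-2,0,6,0,0,-2,0,6,0]
}}

```text
time: 4.25
tcp_pos: [0.5386, -0.0666, 0.229]
orientation: [[1.0, 0.001, 0.004], [0.001, -1.0, -0.001], [0.004, 0.001, -1.0]]
ft_force: [-2.9, 1.1, 12.6]
gripper_width: 0.0001
gripper_force: 6.4
```

>>> {"method": "play_rows", "body": {
  "motion": [0,0,0,-20,0,0,0,0,-70,0,0.5,20,-30,-75,0,0.5,45,-60,-75,0,0.5,70,-91,-75,0,0.5,70,-91,-75,0]
}}

```text
time: 5.0
tcp_pos: [0.6086, 0.0264, 0.299]
orientation: [[1.0, 0.002, -0.002], [0.002, -1.0, -0.0], [-0.002, 0.0, -1.0]]
ft_force: [-0.5, 0.1, 0.3]
gripper_width: 0.0328
gripper_force: 0.0
```

```bash
python3 look.py 3
```

```text
5.0 [0.6086 0.0264 0.299 ] 0.03276493959797719 [-0.5  0.1  0.3]
```

View pics/crop_3.png

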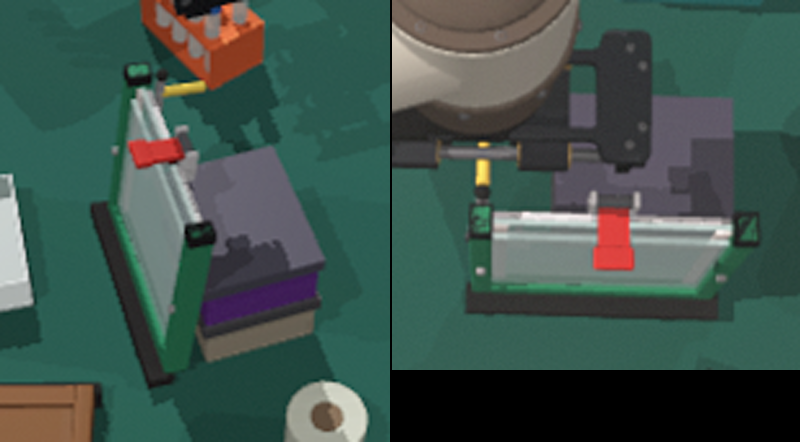

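The red lever now lies flat over the plates (side crop (155,152), top crop (613,245)). The frame hasn't moved and the tab is centred between the jaws. Next I lower onto the tab and grip it.

>>> {"method": "play_rows", "body": {
  "motion": [0.5,0,0,40,0,0.5,0,0,80,0,0.5,0,0,110,0,0.5,0,0,121,0,0,0,0,121,0,0,0,0,121,0,0,0,0,121,0,0,0,0,121,0]
}}

```text
time: 6.1
tcp_pos: [0.608, 0.0246, 0.1804]
orientation: [[1.0, -0.0, 0.001], [-0.0, -1.0, 0.0], [0.001, -0.0, -1.0]]
ft_force: [-0.2, 0.3, 0.6]
gripper_width: 0.0114
gripper_force: 0.0
```

```bash
python3 - <<'E'
from h import *
s=read_state();print(s["gripper_width"],s["gripper_force"])
L=FR(0,.14);a=np.array([np.cos(np.radians(15)),0,np.sin(np.radians(15))]);pin=np.array([23,92,100])
p0=None
for q in np.r_[0:2.5:.2]:
    R=Ro.from_rotvec(-a*q).as_matrix();p=L@(pin+R@np.array([35,0,72]));d=L@R[:,0]
    if p0 is None:p0=p
    print(round(q,1),((p-p0)*[1,-1,-1]).round(0),"rod dir yaw",np.degrees(np.arctan2(d[1],d[0])).round(0),"worldz",p[2].round())
E
```

```text
0.011356810364276049 0.0
0.0 [ 0. -0. -0.] rod dir yaw 0.0 worldz 162.0
0.2 [  0. -12.   1.] rod dir yaw -3.0 worldz 161.0
0.4 [  1. -24.   5.] rod dir yaw -6.0 worldz 157.0
0.6 [  1. -34.  10.] rod dir yaw -8.0 worldz 152.0
0.8 [  2. -43.  18.] rod dir yaw -11.0 worldz 144.0
1.0 [  3. -51.  28.] rod dir yaw -13.0 worldz 135.0
1.2 [  5. -56.  38.] rod dir yaw -14.0 worldz 124.0
1.4 [  6. -60.  50.] rod dir yaw -15.0 worldz 112.0
1.6 [  8. -60.  62.] rod dir yaw -15.0 worldz 100.0
1.8 [  9. -59.  74.] rod dir yaw -15.0 worldz 89.0
2.0 [ 10. -55.  85.] rod dir yaw -14.0 worldz 77.0
2.2 [ 12. -49.  95.] rod dir yaw -13.0 worldz 67.0
2.4 [ 13. -41. 104.] rod dir yaw -11.0 worldz 58.0
```

>>> {"method": "play_rows", "body": {
  "motion": [0,0,0,0,0,0,0,0,0,0]
}}

```text
time: 6.35
tcp_pos: [0.608, 0.0244, 0.1801]
orientation: [[1.0, 0.0, 0.001], [0.0, -1.0, -0.0], [0.001, 0.0, -1.0]]
ft_force: [-0.6, -0.0, 3.1]
gripper_width: 0.0086
gripper_force: 8.0
```

>>> {"method": "play_rows", "body": {
  "motion": [0,0,-12,1,0,0,1,-24,5,1,0,2,-34,10,2,0,3,-43,18,3,0,4,-51,28,4,0,6,-56,38,4,0,7,-60,50,4,0,7,-60,50,4]
}}

```text
time: 7.35
tcp_pos: [0.6142, 0.0848, 0.1279]
orientation: [[0.998, -0.07, -0.002], [-0.07, -0.998, -0.0], [-0.002, 0.0, -1.0]]
ft_force: [-0.4, -0.4, 0.1]
gripper_width: 0.0109
gripper_force: 8.0
```

```bash
python3 look.py 4
```

```text
7.35 [0.6142 0.0848 0.1279] 0.0108522508502373 [-0.4 -0.4  0.1]
```

View pics/crop_4.png

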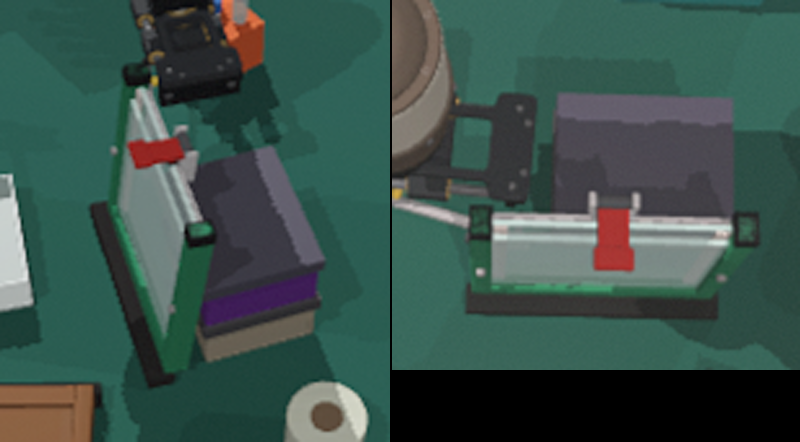

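The leg now points left (top crop (390,205) to (465,220)) and the frame hasn't moved. I carry the tab past centre, then release.

>>> {"method": "play_rows", "body": {
  "motion": [0,2,0,12,0,0,3,1,24,0,0,4,5,35,0,0,5,8,40,0,0,5,8,40,0,0.35,5,8,38,0,0.35,5,6,30,0,0.35,5,0,0,0]
}}

```text
time: 8.45
tcp_pos: [0.6185, 0.0834, 0.1293]
orientation: [[0.998, -0.07, -0.004], [-0.07, -0.998, -0.002], [-0.004, 0.002, -1.0]]
ft_force: [0.5, 0.2, -0.5]
gripper_width: 0.0283
gripper_force: 0.0
```

>>> {"method": "play_rows", "body": {
  "motion": [0.35,0,-5,-50,0,0.35,0,-5,-100,0,0.35,0,-5,-150,0,0.35,0,-5,-200,0,0.35,0,-5,-200,0]
}}

```text
time: 9.07
tcp_pos: [0.6215, 0.089, 0.3367]
orientation: [[0.998, -0.07, 0.012], [-0.07, -0.998, 0.003], [0.012, -0.004, -1.0]]
ft_force: [0.7, 0.7, 0.3]
gripper_width: 0.0302
gripper_force: 0.0
```

```bash
python3 look.py 5
```

```text
9.075 [0.6215 0.089  0.3367] 0.03021961007788638 [0.7 0.7 0.3]
```

View pics/crop_5.png

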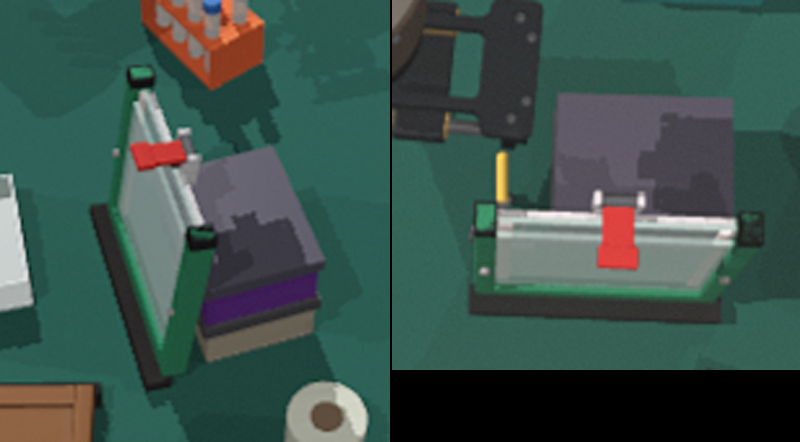

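```bash
python3 - <<'E'
from h import *
T=cv2.imread("pics/top_5.png")[:,:,::-1]
c,b=blob(T,(20,130,90),(35,255,255),(305,240,335,275));print(c,b,"tab",ray("top",c,.04))
L=FR(0,.14);a=np.array([np.cos(np.radians(15)),0,np.sin(np.radians(15))])
for q in(2.8,3.14,3.316):print(q,(L@(np.array([23,92,100])+Ro.from_rotvec(-a*q).as_matrix()@np.array([27,0,72])))/1000+[.5246,-.0688,0])
t=lambda x,y:(280+(x-392)/2.55,190+y/2.55); s=lambda x,y:(250+x/2.6,205+y/2.6)
print(tri(s(140,77),t(485,218)),tri(s(202,235),t(751,229)),t(485,218),t(751,229))
E
```

```text
[322.5 259. ] [321 250   4  19  76] tab [0.61087343 0.01010114 0.04      ]
2.8 [0.61287459 0.04415637 0.04273753]
3.14 [0.61331374 0.02329963 0.0391499 ]
3.316 [0.61319844 0.01234456 0.04009183]
[0.55940728 0.02059913 0.19477537] [ 0.55679388 -0.16350921  0.19807067] (316.47058823529414, 275.4901960784314) (420.78431372549016, 279.80392156862746)
```

The tab sits at y = 0.010 m, which matches 3.316 (at the stop), and the frame moved only about 2 mm. Next I check the wrist range, then go to the right post.

```bash
python3 - <<'E'
from h import *
s=read_state();print(s["joint_positions"].round(3),s["tcp_pos"])
E
```

```text
[ 0.401  0.344  0.153 -0.    -1.378  1.1  ] [0.61960557 0.08897128 0.3308657 ]
```

>>> {"method": "play_rows", "body": {
  "motion": [0.5,-5,30,0,10,0.5,-10,60,0,20,0.5,-17,90,0,30,0.5,-23,125,0,40,0.5,-30,160,0,50,0.5,-36,195,0,60,0.5,-42,230,0,70,0.5,-47,256,0,80]
}}

```text
time: 10.18
tcp_pos: [0.5539, -0.1642, 0.3281]
orientation: [[0.098, -0.995, -0.004], [-0.995, -0.098, 0.0], [-0.0, 0.003, -1.0]]
ft_force: [0.3, -0.6, -0.6]
gripper_width: 0.0435
gripper_force: 0.0
```

>>> {"method": "play_rows", "body": {
  "motion": [0.5,0,0,0,6,0.5,0,0,0,6,0.5,0,0,0,6]
}}

```text
time: 10.55
tcp_pos: [0.555, -0.1627, 0.3288]
orientation: [[0.002, -1.0, -0.002], [-1.0, -0.002, 0.0], [-0.0, 0.002, -1.0]]
ft_force: [-1.0, -0.4, 0.0]
gripper_width: 0.0436
gripper_force: 0.0
```

>>> {"method": "play_rows", "body": {
  "motion": [0.5,0,0,40,0,0.5,0,0,80,0,0.5,0,0,110,0,0.5,0,0,139,0,0.38,0,0,139,0,0.38,0,0,139,0],
  "grip_force": 20
}}

```text
time: 11.3
tcp_pos: [0.5561, -0.1629, 0.1917]
orientation: [[0.001, -1.0, 0.002], [-1.0, -0.001, -0.001], [0.001, -0.002, -1.0]]
ft_force: [0.8, 0.3, 0.3]
gripper_width: 0.0351
gripper_force: 0.0
```

```bash
python3 look.py 6
```

```text
11.3 [ 0.5561 -0.1629  0.1917] 0.03513085724163634 [0.8 0.3 0.3]
```

View pics/crop_6.png

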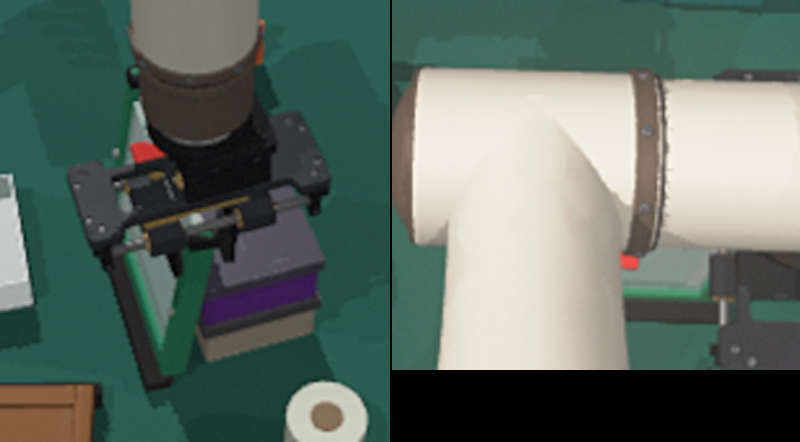

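The post stands between the two fingers (side crop (175,260) and (228,245)). Next I draw it forward slowly with the rear finger.

>>> {"method": "play_rows", "body": {
  "motion": [0.38,0,5,0,0,0.38,0,10,0,0,0.38,0,14,0,0,0.38,0,18,0,0,0.38,0,21,0,0,0.38,0,24,0,0,0.38,0,27,0,0,0.38,0,30,0,0]
}}

```text
time: 12.4
tcp_pos: [0.525, -0.1629, 0.1904]
orientation: [[-0.0, -1.0, -0.0], [-1.0, 0.0, 0.0], [-0.0, 0.0, -1.0]]
ft_force: [-0.0, 0.3, 0.5]
gripper_width: 0.0333
gripper_force: 0.2
```

>>> {"method": "play_rows", "body": {
  "motion": [0.38,0,2,0,0,0.38,0,3,0,0,0.38,0,3,0,0,0,0,2,0,0,0,0,1,0,0,0,0,0,0,0,0,0,0,0,0,0,0,0,0,0],
  "grip_force": 20
}}

```text
time: 13.4
tcp_pos: [0.5254, -0.1629, 0.1907]
orientation: [[-0.0, -1.0, 0.0], [-1.0, 0.0, -0.0], [0.0, -0.0, -1.0]]
ft_force: [1.1, 0.0, 0.1]
gripper_width: 0.0218
gripper_force: 20.0
```

>>> {"method": "play_rows", "body": {
  "motion": [0,0,0,0,0,0,0,0,0,0,0,0,0,0,0,0,0,0,0,0]
}}

```text
time: 13.9
tcp_pos: [0.5254, -0.1629, 0.1906]
orientation: [[-0.0, -1.0, 0.0], [-1.0, 0.0, -0.0], [0.0, -0.0, -1.0]]
ft_force: [0.9, 0.0, 1.8]
gripper_width: 0.0222
gripper_force: 20.0
```

```bash
python3 look.py 7
```

```text
13.9 [ 0.5254 -0.1629  0.1906] 0.022171237834510853 [0.9 0.  1.8]
```

View pics/crop_7.png

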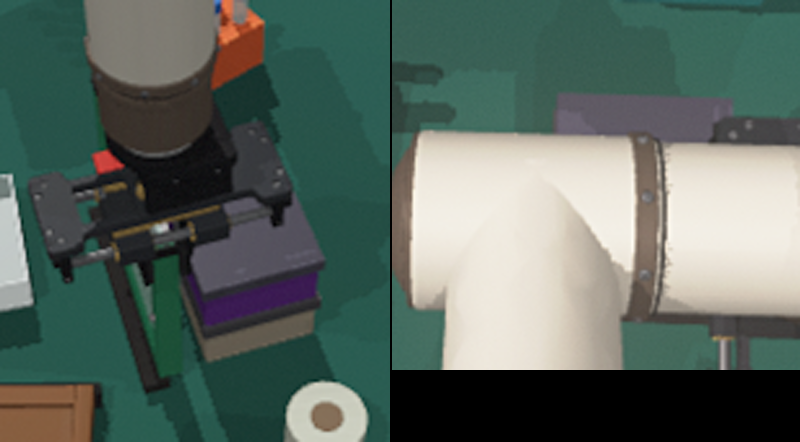

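The frame is upright in the grip: the post is flush at 22 mm with 20 N, the foot bar line hasn't moved (side crop (155,385)), and the red lever is still down at (105,162). I'm handing it in.

```bash
python3 -c "
from rig import *
print(close_job())"
```

```text
the job is handed in; nothing more can be done
None
```

I handed the job in with the clamp lever pressed down, the kickstand snapped to its stop, and the frame held upright and still by its right post at 20 N; the judge's result was not shown.

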